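Shut the leaf jig and set its cap screw a quarter turn off home

TASK

Flip the open leaf of the drill jig over by its handle and lower it shut on its rest, without letting it drop. Then screw the knurled cap on the leaf clockwise until it bottoms out, back it off a quarter turn, and finish still gripping the cap at that setting, with the leaf shut; do not disturb the loose parts lying around the jig.

Things in the scene. Friction and masses are not known exactly. Their poses are not given: they have to be found in the camera images.
- jig: leaf drill jig fixed on the bench: dark steel base plate 110x124x12 mm (y -106 to +18) carrying two hinge cheeks, a laminated core 45 mm wide, 31 high, and a rest pillar at y -94, top 57 mm above the bench. Origin on the bench under the middle of the hinge axis; z up, x along the hinge axis; the leaf shuts towards -y over core and pillar, and starts open towards +y over bare bench
- leaf_hinge (a point): middle of the hinge axis, 62 mm above the bench; the axis runs along the jig's x
- leaf (a joint): leaf swing, rad: 0 = shut, level on the pillar; grows as it opens; it starts at its open stop, about 3.0. At angle q the handle bar is at jig y = -0.145 cos q, z = 0.062 + 0.145 sin q (m). Hinge friction 0.05 N m; the leaf weighs about 0.37 kg with its cap and falls if let go in between
- handle_bar (a point): middle of the leaf's handle bar: round steel, 10 mm diameter, along the hinge direction, 145 mm from the hinge axis, in the leaf's mid-plane. Two legs 38 mm apart (clear) join it to the leaf (aluminium plate 56 mm wide, 10 thick), with a 38 mm opening between bar and plate. Pinched from above, fingers closing across it, it turns in the fingers as the leaf swings
- cap_screw: knurled round steel cap, 36 mm diameter, 26 mm high, captive on the leaf 60 mm from the hinge axis, threaded through a brass bush (24 mm wide, 8 high) on the leaf; on top when the leaf is shut, beneath it when open. Origin on its axis at its underside, z out through its top. Leaf shut and cap home: origin 75 mm, top 101 mm, leaf's upper face 67 mm above the bench
- cap_grip (a point): on the cap's axis at half its height (88 mm above the bench with leaf shut and cap home)
- cap_turn (a joint): turn of the cap in rad: 0 = bottomed out on its bush (hard stop, right-hand thread), grows as it is unscrewed (counter-clockwise from above with the leaf shut); it rises 4 mm a turn. It starts 2.2 to 3.6 rad short of home. Turning takes 0.06 N m and it stays where it is left
- press_plug_tall: loose bystander: plain upright cylinder plug, 42 mm diameter, 48 mm high; origin at the centre of its underside
- hub_plate: loose bystander: flat yellowish flanged hub, 113 mm diameter, 21 mm high; origin at the centre of its underside
- press_tool_ring: loose bystander: low round press tool, 74 mm diameter, 27 mm high; origin at the centre of its underside
Not all that is in view belongs to the job. There is more than one size of the jig; the job needs the larger.

How it is judged:
By the outcome, as a careful person would: the job done as asked, in the order asked, and still so for the second after the job is handed in, while the arm keeps its last pose, push and grip.
It also fails if it takes over 72 s, if anything falls off the work surface, if the arm or the gripper's body presses on something with over 40 N, if the wrist force passes 120 N, or if a joint passes its speed limit or range.

ROBOT

A 7-joint arm with a two-finger parallel gripper is mounted at the origin on a cart in front of the work surface, level with it; the furniture and walls round the work are solid. World frame = base frame: x ahead of the robot, y to its left, z up, the work surface at z = 0. Lengths are in m, angles in rad, forces in N, time in s.
With the tool pointing down it reaches from about 0.35 to 0.9 m from the base axis. Payload 8.1 kg.
Tool frame: the origin (TCP) lies midway between the tips of the shut fingers; the grasp point (between the pads) lies 19 mm behind it; z points along the fingers, y is the line along which they close (so a half turn about z gives the same grasp; the last joint's range is limited). The gripper opens to 92 mm and grips with 3 to 60 N. Pads are 19 mm wide; open, the fingers measure 130 mm over their backs; the gripper's body (75 mm by 190 mm) begins 47 mm behind the grasp point.
Start: joints at [-1.363, 0.434, 0.025, 1.573, -0.012, 1.134, -0.075], TCP at [0.191, 0.595, 0.227] pointing down, gripper open.
Joint ranges: [-2.62, 2.62], [-0.44, 2.09], [-1.27, 1.32], [0.08, 2.57], [-1.32, 4.46], [0.12, 2], [-2.74, 2.74]. Speed limits (rad/s): [2.22, 2.22, 3.01, 3.01, 3.14, 3.14, 3.14].

INTERFACE

Orientations are given as a rotation vector (axis times angle).
In Python, from cell import arm gives the robot as it stands.
- The arm moves only by the tool carry_out, never from a script. Its arguments are lists of equal length, an entry for each row: "claw": the finger opening in cm, from 0 to 9.18; "delta_pos": the shift along the tool's x, y, z in cm, a list of three; "angular": the turn, a rotation vector about the tool's x, y, z in rad, a list of three. In form: {"claw": [claw, ...], "delta_pos": [[dx, dy, dz], ...], "angular": [[ax, ay, az], ...]}. A call has 1 to 20 rows; each row shifts and turns the commanded pose from where the row before left it, along the tool's axes as they then stand; what a row does not reach is not made up. A row lasts 1/10 s, in which the tool goes at most 50 mm and 8.59 degrees, less where a joint would pass 70% of its speed; a pose out of reach is approached as far as the arm can. A call with a gripper value outside its range is refused whole. The fingers move at their own pace and stop on an object; "force" is the grip in N (left out, the last holds). Time passes only in rows, so rows that do not move let the fingers close. It gives the time, the measured TCP pose, the force, the opening and the grip force at its end, in the units of the state.
- arm.observe(): the state, without advancing time (a new reading comes with each control period).
- arm.get_image(name): name is "scene" or "top"; returns a dict with "frame" (400x640x3 uint8, red, green, blue), "mtx" (3x3 intrinsics, pixels), "T" (4x4, takes a point from camera to world coordinates). Camera axes: x right, y down, z forward; pixel columns grow to the right and rows downward; lengths in m; the calibration is good to about 2 mm. A picture is of the moment at which its call begins. There is no depth.
- arm.sign_off(): hands the job in; it is judged then, once.
Trained networks look in a picture, given as the dict that the camera call returned (one of the last four; its "shot" number tells which), for a name from the list of things; names that differ only in an ending like _2 or _b are one class to them, and where a whole thing is asked for, a point or a joint stands for the part that bears it (a point fixed in the world has none). Each returns a list of dicts, best first, with "conf" (0 to 1); they miss things now and then, are a little off and sometimes report something else, mostly with a low value. They report only what shows in the picture. A call takes as long as a camera call. They do not tell look-alikes from the thing itself.
- arm.look_for(label, picture): "centre" ([column, row] as shares, 0 to 1, of the picture: columns of its width, rows of its height, amid what is visible of it).
- arm.trace(label, picture): "region" (400x640 bool, what is visible of it) and "centre" ([column, row] as shares, 0 to 1, of the picture: columns of its width, rows of its height, amid what is visible of it).
- arm.place_of(label, picture): "centre" ([column, row] as shares, 0 to 1, of the picture: columns of its width, rows of its height: a listed point, or the origin of a listed thing).
The state is a dict: "clock": time; "joints": joint angles; "dq": joint speeds; "joint_efforts": joint torques, N m; "position": TCP position; "ee_rot": TCP orientation; "force": force on the tool from outside, world axes, zero at the start; "ft_torque": the same for the moment, N m; "width": opening from 0.0 (shut) to 1.0 (fully open); "gripper_force": force on a finger pad.
Only numpy, scipy, OpenCV 4.12 (cv2) and the standard library are available. Lean on these libraries where they do the work, as an engineer would, in place of code of your own. Each camera call takes 0.05 s, during which the arm holds its last target. There are 200 camera calls.

## Working session

There is one attempt and no reset: what is moved stays moved. The work goes in short steps, Python scripts to look and compute and a tool call to move; the robot and the scene stay as the last step left them, time stands still between calls to the robot, and variables do not carry over. Pictures are saved under pics/ and viewed, at most 10 in all, crops included, and the job is handed in when it is done.

Besides the shell and the picture viewer there is one more tool, called after "Emit:" as a command line: name --argument value ..., lists and objects as JSON in quotes. carry_out: Moves the arm, as the interface text tells. Its arguments: {"type":"object","properties":{"claw":{"type":"array","items":{"type":"number"}},"delta_pos":{"type":"array","items":{"type":"array","items":{"type":"number"}}},"angular":{"type":"array","items":{"type":"array","items":{"type":"number"}}},"force":{"type":"number"}},"required":["claw","delta_pos","angular"]}

```bash
mkdir -p pics; ls
cat > h.py <<'E'
import numpy as np, cv2
from scipy.spatial.transform import Rotation as R
from cell import arm
def ray(p,c):
    u=np.array([c[0]*640,c[1]*400,1.]); d=p["T"][:3,:3]@np.linalg.solve(p["mtx"],u); return p["T"][:3,3],d/np.linalg.norm(d)
def atz(p,c,z):
    o,d=ray(p,c); return o+d*(z-o[2])/d[2]
def tri(rs):
    A=sum(np.eye(3)-np.outer(d,d) for o,d in rs); b=sum((np.eye(3)-np.outer(d,d))@o for o,d in rs)
    X=np.linalg.solve(A,b); return X,[np.linalg.norm((np.eye(3)-np.outer(d,d))@(X-o)) for o,d in rs]
def proj(p,X):
    T=np.linalg.inv(p["T"]); x=p["mtx"]@(T[:3,:3]@X+T[:3,3]); return x[:2]/x[2]
def save(p,n): cv2.imwrite(n,p["frame"][:,:,::-1])
E
python3 - <<'E'
from h import *
np.set_printoptions(precision=4,suppress=True)
ps={n:arm.get_image(n) for n in("scene","top")}
for n,p in ps.items(): save(p,f"pics/{n}1.png"); print(n,p["T"][:3,3])
for l in["jig","leaf_hinge","handle_bar","cap_screw","cap_grip","press_plug_tall","hub_plate","press_tool_ring"]:
  for n,p in ps.items():
    print(l,n,[(np.round(np.array(r["centre"])*[640,400],1).tolist(),round(r["conf"],2)) for r in arm.place_of(l,p)[:4]])
s=arm.observe();print(s["position"],R.from_rotvec(s["ee_rot"]).as_matrix(),s["force"])
E
```

```text
pics
scene [0.0753 0.5175 0.5937]
top [0.4745 0.0489 0.9244]
jig scene [([337.5, 245.5], 0.92), ([425.5, 265.5], 0.63)]
jig top [([313.8, 214.6], 0.9), ([366.6, 289.0], 0.72)]
leaf_hinge scene [([430.4, 246.9], 0.98), ([336.3, 225.3], 0.75)]
leaf_hinge top [([368.0, 291.8], 0.85), ([312.1, 208.5], 0.73)]
handle_bar scene [([473.3, 233.5], 0.91), ([271.8, 248.4], 0.73)]
handle_bar top [([422.8, 308.6], 0.94), ([229.8, 199.9], 0.84)]
cap_screw scene [([312.9, 243.3], 0.59), ([452.5, 234.8], 0.53)]
cap_screw top [([390.7, 296.0], 0.75), ([310.2, 207.2], 0.62), ([276.5, 205.4], 0.35)]
cap_grip scene [([447.8, 232.7], 0.65), ([308.0, 247.1], 0.52)]
cap_grip top [([393.0, 301.0], 0.71)]
press_plug_tall scene [([336.8, 198.2], 0.59)]
press_plug_tall top [([381.1, 147.0], 0.78)]
hub_plate scene [([258.9, 219.1], 0.76)]
hub_plate top [([278.4, 129.0], 0.7)]
press_tool_ring scene [([379.6, 293.8], 0.78)]
press_tool_ring top [([301.1, 284.0], 0.96)]
[0.1912 0.5951 0.2267] [[-0.9521  0.3059  0.    ]
 [ 0.3059  0.9521  0.    ]
 [-0.      0.     -1.    ]] [0.0692 0.7022 0.6743]
```

View pics/scene1.png

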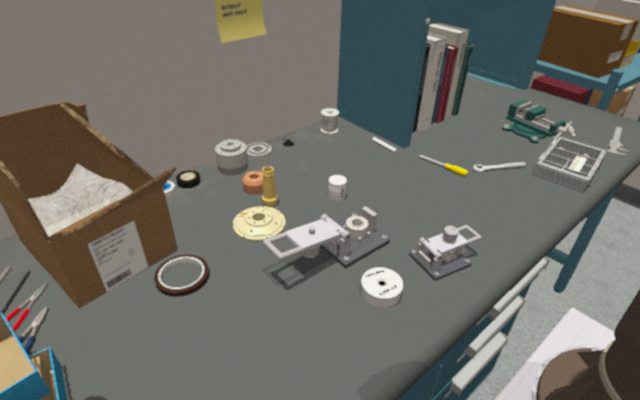

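View pics/top1.png

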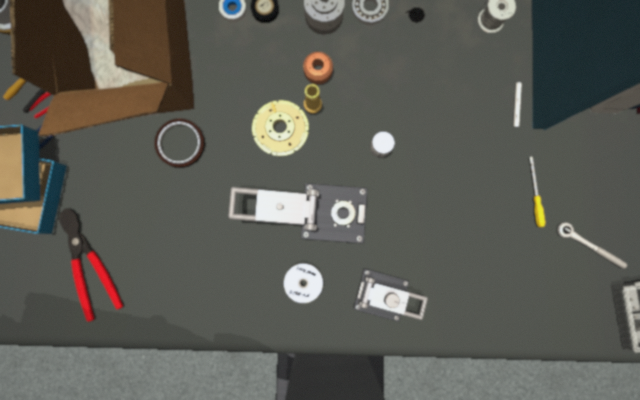

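Run:
```python
from h import *
np.set_printoptions(precision=4,suppress=True)
ps={n:arm.get_image(n) for n in("scene","top")}
P={}
pts={"A":{"jig":((337.5,245.5),(313.8,214.6)),"hinge":((336.3,225.3),(312.1,208.5)),"bar":((271.8,248.4),(229.8,199.9))},
"B":{"jig":((425.5,265.5),(366.6,289)),"hinge":((430.4,246.9),(368,291.8)),"bar":((473.3,233.5),(422.8,308.6))},
"o":{"plug":((336.8,198.2),(381.1,147)),"hub":((258.9,219.1),(278.4,129)),"ring":((379.6,293.8),(301.1,284))}}
for k,d in pts.items():
  for l,(a,b) in d.items():
    f=lambda c:np.array(c)/[640,400]
    X,e=tri([ray(ps["scene"],f(a)),ray(ps["top"],f(b))]); print(k,l,X,np.round(e,4)); P[k+l]=X
for k in "AB": print(k,np.linalg.norm((P[k+"bar"]-P[k+"hinge"])))
```

```text
A jig [0.5261 0.0604 0.0153] [0.0009 0.0009]
A hinge [0.5332 0.0621 0.0647] [0.0009 0.0009]
A bar [0.5427 0.2105 0.0852] [0.0017 0.0017]
B jig [ 0.3839 -0.0472 -0.0026] [0.0016 0.0016]
B hinge [ 0.3829 -0.0453  0.0488] [0.0003 0.0003]
B bar [ 0.3541 -0.1487  0.0441] [0.0001 0.0001]
o plug [ 0.6683 -0.072  -0.0068] [0.0007 0.0007]
o hub [0.6934 0.1355 0.0198] [0.0012 0.0012]
o ring [0.3904 0.0817 0.0037] [0.0013 0.0013]
A 0.1500778420662636
B 0.10743872058461583
```

The scene and top views agree on what is there.

Jig look-alikes:
- A, scene (337,245) / top (314,212): the larger one, open, with its handle to the left (+y).
- B, scene (440,250) / top (390,297): the smaller one, already shut, with a bar arm of about 107 mm.

I choose A: its bar arm measures about 148 mm, it is open, and its bar height is near 83 mm. Next is a close crop of A with the model overlaid.

```bash
cat >> h.py <<'E'
def jig2w(pose,X):
    x,y,a=pose; c,s=np.cos(a),np.sin(a); X=np.atleast_2d(X); return np.c_[x+c*X[:,0]-s*X[:,1], y+s*X[:,0]+c*X[:,1], X[:,2]]
def leafpt(q,u,r,n):  # x, distance from hinge, normal
    return [u,-r*np.cos(q)+n*np.sin(q),.062+r*np.sin(q)+n*np.cos(q)]
E
python3 - <<'E'
from h import *
from scipy.optimize import least_squares
np.set_printoptions(precision=4,suppress=True)
f=lambda c:np.array(c)/[640,400]
rows=[]
L={"leaf_hinge":[0,0,.062],"handle_bar":leafpt(3.,0,.145,0),"jig":[0,0,0.]}
obs=[];ps={}
for k in range(3):
  for n in("scene","top"):
    p=arm.get_image(n); ps[n]=p
    for l in L:
      for r in arm.place_of(l,p):
        c=np.array(r["centre"])*[640,400]
        ref={"scene":{"leaf_hinge":(336,225),"handle_bar":(272,248),"jig":(337,245)},"top":{"leaf_hinge":(312,208),"handle_bar":(230,200),"jig":(314,214)}}[n][l]
        if np.hypot(*(c-ref))<15: obs.append((n,l,c)); break
def res(v): return np.concatenate([proj(ps[n],jig2w(v,L[l])[0])-c for n,l,c in obs])
s=least_squares(res,[.53,.062,-.06],loss="soft_l1"); print(s.x); print(len(obs))
for (n,l,c),e in zip(obs[:6],res(s.x).reshape(-1,2)): print(n,l,c,e)
pose=s.x
tiles=[]
for n,(x0,y0,w,h) in{"top":(220,175,160,75),"scene":(255,190,150,105)}.items():
  p=ps[n];k=5 if n=="top" else 4
  im=cv2.resize(np.ascontiguousarray(p["frame"][y0:y0+h,x0:x0+w,::-1]),None,fx=k,fy=k,interpolation=cv2.INTER_CUBIC)
  def poly(X,col,closed=True):
    q=[((proj(p,x)+.5-[x0,y0])*k) for x in jig2w(pose,X)]; cv2.polylines(im,[np.int32(q)],closed,col,1)
  poly([[-.055,-.106,.012],[.055,-.106,.012],[.055,.018,.012],[-.055,.018,.012]],(0,0,255))
  poly([leafpt(3.,-.019,.145,0),leafpt(3.,.019,.145,0)],(0,255,0),False)
  poly([leafpt(3.,-.019,.140,-.005),leafpt(3.,.019,.140,-.005),leafpt(3.,.019,.102,-.005),leafpt(3.,-.019,.102,-.005)],(255,0,255))
  poly([[-.02,0,.062],[.02,0,.062]],(0,255,255),False)
  cv2.imwrite(f"pics/c_{n}.png",im)
E
```

```text
[ 0.5325  0.0623 -0.0568]
18
scene leaf_hinge [334.528 227.32 ] [ 1.4321 -0.8196]
scene handle_bar [271.296 251.28 ] [ 2.554  -2.5193]
scene jig [335.104 248.   ] [-0.3117  1.8807]
top leaf_hinge [311.616 209.   ] [0.729  0.3358]
top handle_bar [232.   200.88] [1.4101 1.0198]
top jig [313.024 213.48 ] [-0.2578 -2.039 ]
```

View pics/c_top.png

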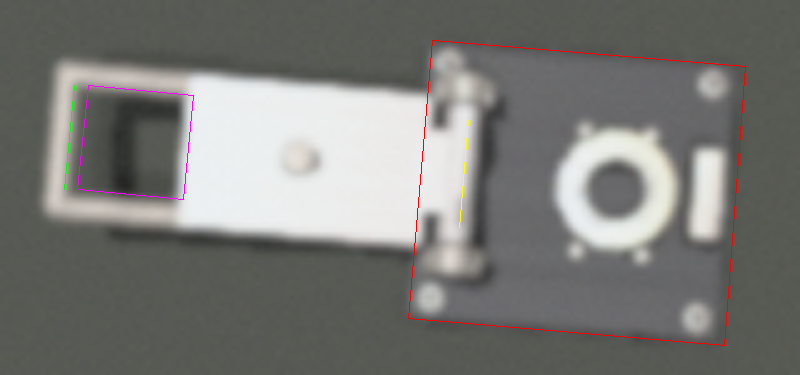

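View pics/c_scene.png

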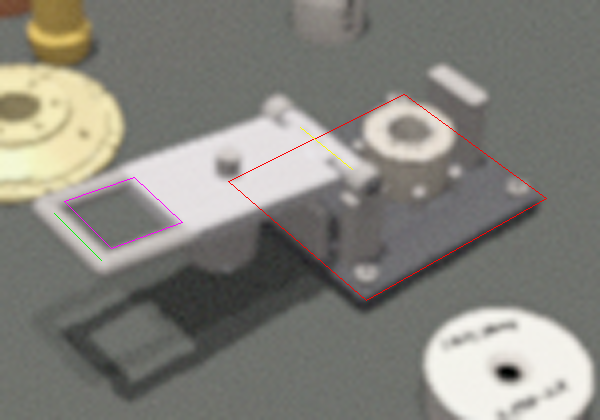

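The crop confirms A: the larger, open jig, with its bar at the left (top crop about (60,145)), window between bar and plate, and a single cap beneath the leaf. The overlay puts the bar 2–3 mm further out than the fit, so I aim at (0.539, 0.208).

Emit:
carry_out --claw '[3.2,3.2,3.2,3.2,3.2,3.2,3.2,3.2,3.2,3.2,3.2,3.2,3.2,3.2,3.2,3.2,3.2]' --delta_pos '[[-3.21,-1.87,0.55],[-3.21,-1.87,0.55],[-3.21,-1.87,0.55],[-3.21,-1.87,0.55],[-3.21,-1.87,0.55],[-3.21,-1.87,0.55],[-3.21,-1.87,0.55],[-3.21,-1.87,0.55],[-3.21,-1.87,0.55],[-3.21,-1.87,0.55],[-3.21,-1.87,0.55],[-3.21,-1.87,0.55],[-3.21,-1.87,0.55],[-3.21,-1.87,0.55],[0,0,0],[0,0,0],[0,0,0]]' --angular '[[0,0,0],[0,0,0],[0,0,0],[0,0,0],[0,0,0],[0,0,0],[0,0,0],[0,0,0],[0,0,0],[0,0,0],[0,0,0],[0,0,0],[0,0,0],[0,0,0],[0,0,-0.13],[0,0,-0.13],[0,0,0]]'

```text
clock: 3.9
position: [0.5392, 0.208, 0.1497]
ee_rot: [-0.078, -3.141, -0.0]
force: [0.1, 0.1, 0.2]
width: 0.349
gripper_force: 0.0
```

```bash
cat >> h.py <<'E'
def st():
    np.set_printoptions(precision=4,suppress=True)
    s=arm.observe(); M=R.from_rotvec(s["ee_rot"]).as_matrix(); p=np.array(s["position"])
    print("t",round(s["clock"],2),"tcp",p,"yaw_y",np.round(np.degrees(np.arctan2(M[1,1],M[0,1])),2),"z",M[:,2],"\n q",np.array(s["joints"]),"F",np.array(s["force"]),"M",np.array(s["ft_torque"]),"w",s["width"],"gf",s["gripper_force"])
    return s,p,M
def totool(M,d): return np.round(M.T@np.array(d)*100,2)
E
python3 - <<'E'
from h import *
s,p,M=st(); print(totool(M,np.array([.539,.208,.068])-p))
p=arm.get_image("top"); q=arm.get_image("scene")
a=np.ascontiguousarray(np.vstack([cv2.resize(p["frame"][150:260,190:390,::-1],(800,440),interpolation=3)])); cv2.imwrite("pics/hov.png",a)
E
```

```text
t 3.9 tcp [0.5392 0.208  0.1497] yaw_y 87.16 z [-0.0001  0.0002 -1.    ] 
 q [-0.5263  0.4326  0.0908  1.7905 -0.0481  0.9206  1.1064] F [0.0767 0.0665 0.2223] M [ 0.0099 -0.0371 -0.0233] w 0.34915031990423523 gf 0.0
[ 0.02 -0.    8.17]
```

View pics/hov.png

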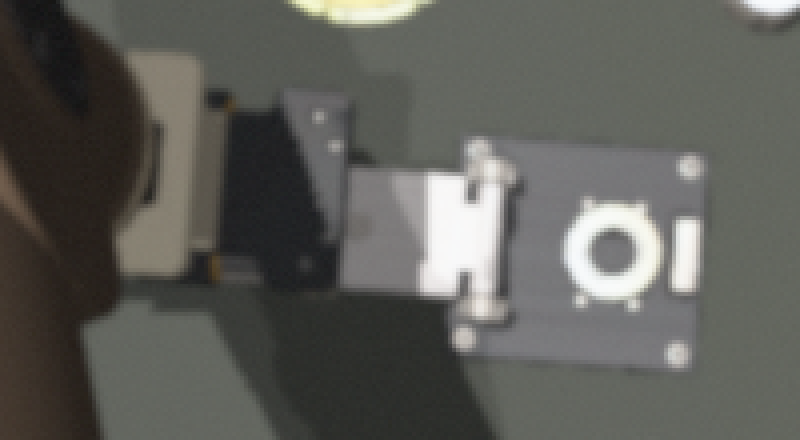

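The gripper hides the bar in the top view: body at about (310,190), hinge at (490,240). I'll descend gently and watch the force.

Emit:
carry_out --claw '[3.2,3.2,3.2,3.2,3.2,3.2,3.2,3.2,3.2,3.2]' --delta_pos '[[0,0,1.0],[0,0,1.0],[0,0,1.0],[0,0,1.0],[0,0,1.0],[0,0,0.8],[0,0,0.8],[0,0,0.8],[0,0,0.6],[0,0,0]]' --angular '[[0,0,0],[0,0,0],[0,0,0],[0,0,0],[0,0,0],[0,0,0],[0,0,0],[0,0,0],[0,0,0],[0,0,0]]'

```text
clock: 5.0
position: [0.5385, 0.2081, 0.0688]
ee_rot: [-0.08, -3.139, 0.001]
force: [0.4, -0.4, 0.4]
width: 0.352
gripper_force: 0.0
```

Run:
```python
from h import *
s,p,M=st()
q=arm.get_image("scene"); print(proj(q,p))
cv2.imwrite("pics/dn.png",cv2.resize(q["frame"][170:290,230:390,::-1],(800,600),interpolation=3))
```

```text
t 5.0 tcp [0.5385 0.2081 0.0688] yaw_y 87.08 z [-0.0012 -0.0005 -1.    ] 
 q [-0.5175  0.5335  0.0789  1.8626 -0.0589  0.749   1.1135] F [ 0.4177 -0.4064  0.3969] M [0.0306 0.0329 0.0355] w 0.35209509036603953 gf 0.0
[273.7966 255.7222]
```

View pics/dn.png

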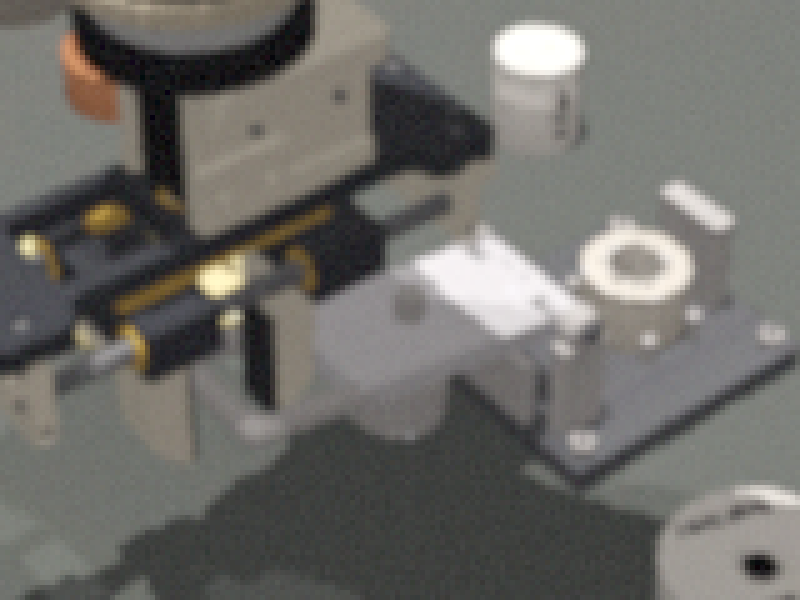

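The fingers straddle the bar at about (220,400), with the inner one in the window. Closing now.

Emit:
carry_out --claw '[2.0,1.0,0.6,0.6,0.6,0.6]' --delta_pos '[[0,0,0],[0,0,0],[0,0,0],[0,0,0],[0,0,0],[0,0,0]]' --angular '[[0,0,0],[0,0,0],[0,0,0],[0,0,0],[0,0,0],[0,0,0]]' --force 20

```text
clock: 5.65
position: [0.5392, 0.2089, 0.07]
ee_rot: [0.079, 3.14, 0.001]
force: [0.3, 2.8, 2.0]
width: 0.101
gripper_force: 20.0
```

Run:
```python
from h import *
s,p,M=st()
```

```text
t 5.65 tcp [0.5392 0.2089 0.07  ] yaw_y 87.11 z [ 0.0006  0.0007 -1.    ] 
 q [-0.5178  0.5321  0.0787  1.8614 -0.0591  0.7495  1.1136] F [0.3376 2.7543 1.9919] M [ 0.4338  0.0147 -0.0022] w 0.10148801068631276 gf 20.000339448451996
```

Run:
```python
import numpy as np
q=np.r_[np.linspace(3.0,1.0,21),np.linspace(1,0,15)[1:]]
y=-14.5*np.cos(q);z=14.5*np.sin(q)
d=np.round(np.c_[0*q[1:],np.diff(y),-np.diff(z)],2)
print(d[:20].tolist());print(d[20:].tolist(),d.sum(0))
```

```text
[[0.0, -0.28, -1.42], [0.0, -0.42, -1.39], [0.0, -0.55, -1.34], [0.0, -0.68, -1.28], [0.0, -0.81, -1.2], [0.0, -0.92, -1.12], [0.0, -1.03, -1.02], [0.0, -1.13, -0.91], [0.0, -1.21, -0.79], [0.0, -1.29, -0.67], [0.0, -1.35, -0.54], [0.0, -1.39, -0.4], [0.0, -1.43, -0.26], [0.0, -1.44, -0.11], [0.0, -1.45, 0.03], [0.0, -1.44, 0.17], [0.0, -1.41, 0.32], [0.0, -1.38, 0.46], [0.0, -1.32, 0.59], [0.0, -1.26, 0.72]]
[[0.0, -0.85, 0.59], [0.0, -0.81, 0.65], [0.0, -0.76, 0.71], [0.0, -0.71, 0.76], [0.0, -0.65, 0.81], [0.0, -0.59, 0.85], [0.0, -0.53, 0.89], [0.0, -0.46, 0.93], [0.0, -0.4, 0.96], [0.0, -0.33, 0.98], [0.0, -0.26, 1.0], [0.0, -0.18, 1.02], [0.0, -0.11, 1.03], [0.0, -0.04, 1.03]] [  0.   -28.87   2.05]
```

Emit:
carry_out --claw '[0.6,0.6,0.6,0.6,0.6,0.6,0.6,0.6]' --delta_pos '[[0,-0.28,-1.42],[0,-0.42,-1.39],[0,-0.55,-1.34],[0,-0.68,-1.28],[0,-0.81,-1.2],[0,-0.92,-1.12],[0,-1.03,-1.02],[0,0,0]]' --angular '[[0,0,0],[0,0,0],[0,0,0],[0,0,0],[0,0,0],[0,0,0],[0,0,0],[0,0,0]]' --force 25

```text
clock: 6.45
position: [0.537, 0.1623, 0.1604]
ee_rot: [0.08, 3.138, 0.005]
force: [-0.9, 7.2, 5.7]
width: 0.096
gripper_force: 25.0
```

Run:
```python
from h import *
s,p,M=st()
```

```text
t 6.45 tcp [0.537  0.1623 0.1604] yaw_y 87.07 z [ 0.0025  0.0034 -1.    ] 
 q [-0.4595  0.3935  0.0971  1.8238 -0.0495  0.923   1.1795] F [-0.9335  7.2323  5.7303] M [1.8461 0.2213 0.0812] w 0.09616403892987858 gf 25.00302940607071
```

Emit:
carry_out --claw '[0.6,0.6,0.6,0.6,0.6,0.6,0.6,0.6,0.6]' --delta_pos '[[0,-1.09,-1.28],[0,-1.21,-0.79],[0,-1.29,-0.67],[0,-1.35,-0.54],[0,-1.39,-0.4],[0,-1.43,-0.26],[0,-1.44,-0.11],[0,-1.45,0.03],[0,0,0]]' --angular '[[0,0,0],[0,0,0],[0,0,0],[0,0,0],[0,0,0],[0,0,0],[0,0,0],[0,0,0],[0,0,0]]'

```text
clock: 7.35
position: [0.5308, 0.0516, 0.1975]
ee_rot: [-0.086, -3.14, 0.003]
force: [-1.1, -0.2, 8.0]
width: 0.098
gripper_force: 25.0
```

Run:
```python
from h import *
s,p,M=st()
```

```text
t 7.35 tcp [0.5308 0.0516 0.1975] yaw_y 86.86 z [-0.0006 -0.0018 -1.    ] 
 q [-0.3051  0.3133  0.1376  1.8435 -0.0487  0.989   1.3688] F [-1.1377 -0.1827  8.0443] M [0.0674 0.0744 0.0139] w 0.09778267237421305 gf 24.991793632507324
```

Emit:
carry_out --claw '[0.6,0.6,0.6,0.6,0.6,0.6,0.6,0.6,0.6,0.6,0.6,0.6,0.6]' --delta_pos '[[0,-1.44,0.07],[0,-1.41,0.32],[0,-1.38,0.46],[0,-1.32,0.59],[0,-1.26,0.72],[0,-0.85,0.59],[0,-0.81,0.65],[0,-0.76,0.71],[0,-0.71,0.76],[0,-0.65,0.81],[0,-0.59,0.85],[0,-0.53,0.89],[0,0,0]]' --angular '[[0,0,0],[0,0,0],[0,0,0],[0,0,0],[0,0,0],[0,0,0],[0,0,0],[0,0,0],[0,0,0],[0,0,0],[0,0,0],[0,0,0],[0,0,0]]'

```text
clock: 8.65
position: [0.5246, -0.0624, 0.1221]
ee_rot: [-0.081, -3.139, 0.0]
force: [-1.3, 0.6, -1.4]
width: 0.101
gripper_force: 25.0
```

Run:
```python
from h import *
s,p,M=st()
```

```text
t 8.65 tcp [ 0.5246 -0.0624  0.1221] yaw_y 87.05 z [-0.0015 -0.0002 -1.    ] 
 q [-0.1049  0.3965  0.1609  1.9419 -0.0851  0.8111  1.6218] F [-1.2762  0.5733 -1.4431] M [ 0.1484  0.2742 -0.0165] w 0.10097802720992234 gf 24.997057020664215
```

Emit:
carry_out --claw '[0.6,0.6,0.6,0.6,0.6,0.6,0.6,0.6,0.6,0.6]' --delta_pos '[[0,-0.46,0.93],[0,-0.4,0.96],[0,-0.33,0.98],[0,-0.26,1.0],[0,-0.18,1.02],[0,-0.11,0.9],[0,-0.03,0.5],[0,-0.01,0.4],[0,0,0.3],[0,0,0]]' --angular '[[0,0,0],[0,0,0],[0,0,0],[0,0,0],[0,0,0],[0,0,0],[0,0,0],[0,0,0],[0,0,0],[0,0,0]]'

```text
clock: 9.65
position: [0.5244, -0.0794, 0.0543]
ee_rot: [0.08, 3.14, 0.001]
force: [-6.2, 2.3, 9.4]
width: 0.099
gripper_force: 25.0
```

Run:
```python
from h import *
s,p,M=st()
```

```text
t 9.65 tcp [ 0.5244 -0.0794  0.0543] yaw_y 87.09 z [ 0.0004  0.0003 -1.    ] 
 q [-0.055   0.497   0.1417  1.9946 -0.1111  0.6567  1.6779] F [-6.1609  2.3363  9.4177] M [0.5377 1.4706 0.0151] w 0.09858722532708618 gf 25.007693767547607
```

Emit:
carry_out --claw '[0.6,0.6,0.6]' --delta_pos '[[0,0,0.15],[0,0,0],[0,0,0]]' --angular '[[0,0,0],[0,0,0],[0,0,0]]'

```text
clock: 9.95
position: [0.5248, -0.0794, 0.0538]
ee_rot: [0.08, 3.139, 0.001]
force: [-9.7, 2.7, 22.2]
width: 0.1
gripper_force: 25.0
```

Run:
```python
from h import *
s,p,M=st()
q=arm.get_image("scene")
cv2.imwrite("pics/shut.png",cv2.resize(q["frame"][170:290,290:450,::-1],(800,600),interpolation=3))
```

```text
t 9.95 tcp [ 0.5248 -0.0794  0.0538] yaw_y 87.09 z [ 0.0016  0.0004 -1.    ] 
 q [-0.0546  0.4978  0.1413  1.9952 -0.1116  0.6543  1.6784] F [-9.7188  2.7483 22.2166] M [0.7441 2.0872 0.0718] w 0.09973341884285619 gf 25.009977221488953
```

View pics/shut.png

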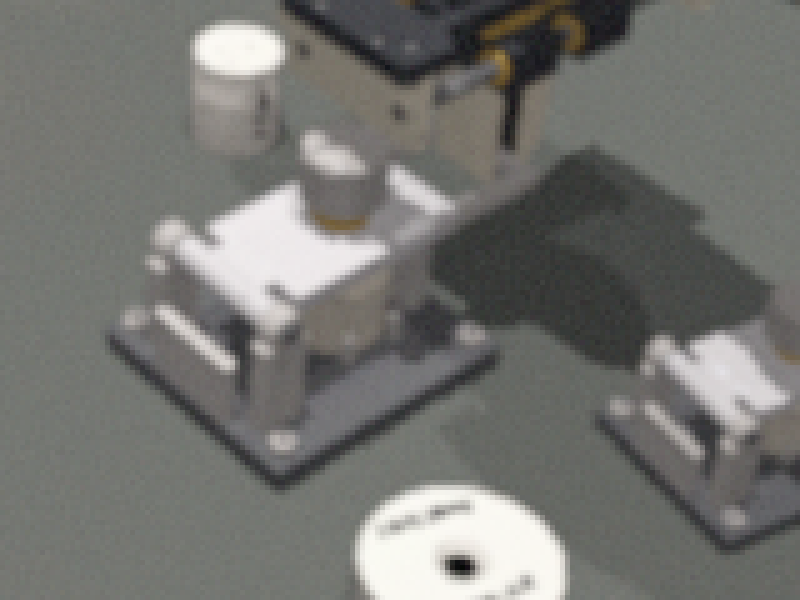

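The picture shows the leaf shut level on its pillar, cap on top at (343,185), bystanders untouched. The force rises hard (22 N), so it is seated. I'll relax, open, raise and shift aside to measure the cap.

Emit:
carry_out --claw '[0.6,0.6,1.5,2.6,2.8,2.8,2.8,2.8,2.8,2.8,2.8,2.8,4,5,6,6]' --delta_pos '[[0,0,-0.15],[0,0,-0.08],[0,0,0],[0,0,0],[0,0,0],[0,0,-0.5],[0,0,-1],[0,0,-2],[0,0,-2],[0,0,-2],[0,0,-2],[0,-2,-1],[0,-3,0],[0,-3,0],[0,-2,0],[0,0,0]]' --angular '[[0,0,0],[0,0,0],[0,0,0],[0,0,0],[0,0,0],[0,0,0],[0,0,0],[0,0,0],[0,0,0],[0,0,0],[0,0,0],[0,0,0],[0,0,0],[0,0,0],[0,0,0],[0,0,0]]'

```text
clock: 11.6
position: [0.5187, -0.1833, 0.1604]
ee_rot: [0.088, 3.139, -0.003]
force: [-0.7, 0.9, 0.9]
width: 0.607
gripper_force: 0.0
```

Run:
```python
from h import *
s,p,M=st()
for k in range(2):
  rs={}
  for n in("scene","top"):
    p=arm.get_image(n)
    for l in("cap_grip","cap_screw","handle_bar","leaf_hinge"):
      for r in arm.place_of(l,p):
        z={"cap_grip":.09,"cap_screw":.077,"handle_bar":.062,"leaf_hinge":.062}[l]
        X=atz(p,r["centre"],z)
        if abs(X[0]-.53)<.04 and X[1]>-.1: print(n,l,round(r["conf"],2),X); rs.setdefault(l,[]).append(ray(p,r["centre"])); break
    t=[r for r in arm.trace("cap_screw",p)]
    for r in t:
      X=atz(p,r["centre"],.09)
      if abs(X[0]-.53)<.04 and abs(X[1])<.04:
        v,u=np.nonzero(r["region"]); print(n,"trace",round(r["conf"],2),X,r["region"].sum(),u.min(),u.max(),v.min(),v.max())
  for l,v in rs.items():
    if len(v)==2: X,e=tri(v); print("TRI",l,X,e)
cv2.imwrite("pics/cap.png",cv2.resize(p["frame"][180:250,270:370,::-1],(800,560),interpolation=3))
```

```text
t 11.6 tcp [ 0.5187 -0.1833  0.1604] yaw_y 86.8 z [ 0.0011 -0.002  -1.    ] 
 q [ 0.0883  0.3798  0.2039  1.855  -0.0929  0.9144  1.8497] F [-0.7006  0.8712  0.9466] M [-0.0313  0.0432  0.0415] w 0.6067819892884213 gf 0.0
scene cap_grip 0.7 [0.5347 0.0062 0.09  ]
scene cap_screw 0.68 [0.5232 0.0086 0.077 ]
scene handle_bar 0.91 [ 0.5345 -0.0878  0.062 ]
scene leaf_hinge 0.66 [0.5274 0.0623 0.062 ]
scene trace 0.74 [0.5215 0.0081 0.09  ] 316 350 368 194 213
top cap_grip 0.56 [0.5328 0.0053 0.09  ]
top cap_screw 0.73 [0.5323 0.0061 0.077 ]
top handle_bar 0.82 [ 0.5291 -0.0801  0.062 ]
top leaf_hinge 0.97 [0.5291 0.0602 0.062 ]
top trace 0.81 [0.5335 0.0072 0.09  ] 364 334 354 200 221
TRI cap_grip [0.5336 0.006  0.0904] [np.float64(0.0009703826127403419), np.float64(0.000970382612740407)]
TRI cap_screw [0.5307 0.0041 0.0707] [np.float64(0.002652273026602908), np.float64(0.0026522730266027856)]
TRI handle_bar [ 0.5284 -0.0792  0.0693] [np.float64(0.0003048591788960727), np.float64(0.00030485917889621874)]
TRI leaf_hinge [0.5293 0.0603 0.0596] [np.float64(7.996156915557658e-05), np.float6
[... 229 characters left out ...]
22  0.0066 0.09  ] 331 350 368 194 213
top cap_grip 0.79 [0.5235 0.0089 0.09  ]
top cap_screw 0.7 [0.5328 0.0046 0.077 ]
top handle_bar 0.9 [ 0.5298 -0.078   0.062 ]
top leaf_hinge 0.57 [0.5372 0.0611 0.062 ]
top trace 0.64 [0.5318 0.0039 0.09  ] 321 334 353 201 220
TRI cap_grip [0.5237 0.0102 0.1014] [np.float64(0.001174064728615173), np.float64(0.0011740647286152496)]
TRI cap_screw [0.5326 0.0034 0.0678] [np.float64(0.0011405019113892752), np.float64(0.0011405019113893305)]
TRI handle_bar [ 0.5273 -0.0799  0.0622] [np.float64(0.0031652114693451086), np.float64(0.003165211469345121)]
TRI leaf_hinge [0.5374 0.0616 0.0663] [np.float64(0.0007144816952369447), np.float64(0.0007144816952368141)]
```

View pics/cap.png

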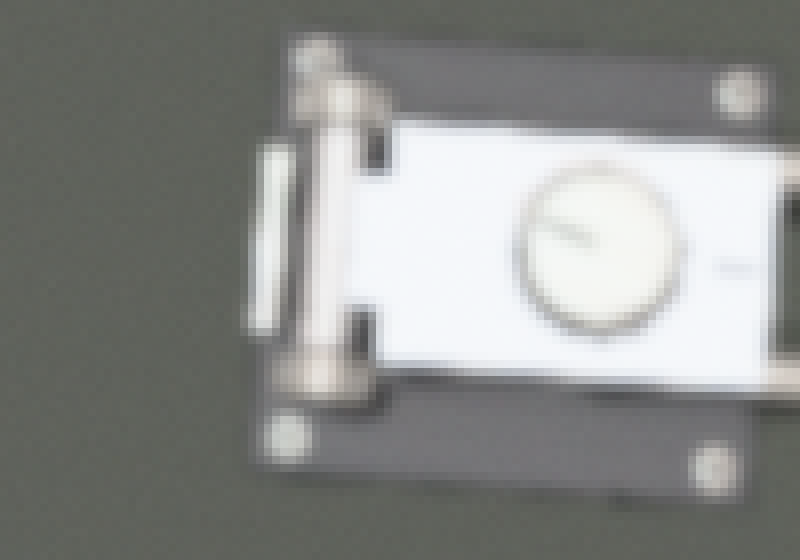

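The cap disc is centred at crop (600,250), i.e. px (345,211), with a radial index line pointing to (540,220). A datum mark sits on the leaf at (735,267), about 2.9 rad clockwise from it.

Run:
```python
from h import *
s,P,M=st()
p=arm.get_image("top")
g=p["frame"][180:250,270:370].astype(int)
f=lambda u,v:atz(p,np.array([270+(u+.5)/8-.5,180+(v+.5)/8-.5])/[640,400],.1025)
c=f(600,249);print("cap",c, "edges",f(519,250),f(683,250),f(600,165),f(600,333))
X=np.array([c[0],c[1],.125]);print(totool(M,X-P))
```

```text
t 12.8 tcp [ 0.5192 -0.1795  0.1593] yaw_y 87.08 z [ 0.0001  0.     -1.    ] 
 q [ 0.085   0.3806  0.2005  1.8564 -0.0937  0.9135  1.8488] F [-0.1956 -0.0708 -0.8706] M [0.0111 0.046  0.0612] w 0.6544869248225547 gf 0.0
cap [0.529  0.0045 0.1025] edges [0.5283 0.0225 0.1025] [ 0.5293 -0.0138  0.1025] [0.5477 0.005  0.1025] [0.5104 0.0041 0.1025]
[-0.04 18.43  3.43]
```

Emit:
carry_out --claw '[5.6,5.6,5.6,5.6,5.6,5.6,5.6,5.6,5.6,5.6,5.6,5.6,5.6,5.6,5.6]' --delta_pos '[[0,3,0],[0,3,0],[0,3,0],[0,3,0],[0,3,0],[0,3.48,0],[0,0,0],[0,0,0],[0,0,0],[0,0,0],[0,0,0.5],[0,0,1],[0,0,1],[0,0,1],[0,0,0]]' --angular '[[0,0,0],[0,0,0],[0,0,0],[0,0,0],[0,0,0],[0,0,-0.14],[0,0,-0.14],[0,0,-0.14],[0,0,-0.14],[0,0,-0.14],[0,0,-0.14],[0,0,0],[0,0,0],[0,0,0],[0,0,0]]'

```text
clock: 14.35
position: [0.5274, 0.005, 0.1225]
ee_rot: [1.204, -2.899, -0.001]
force: [0.4, 0.5, 0.3]
width: 0.609
gripper_force: 0.0
```

Run:
```python
from h import *
s,p,M=st(); print(totool(M,np.array([.529,.005,.0735])-p))
```

```text
t 14.35 tcp [0.5274 0.005  0.1225] yaw_y 135.11 z [-0.0031 -0.0004 -1.    ] 
 q [-0.0806  0.3971 -0.0398  1.9294  0.0211  0.8186  2.2263] F [0.3677 0.5201 0.2865] M [ 0.0519  0.0962 -0.0332] w 0.6087231615472563 gf 0.0
[-0.13 -0.12  4.9 ]
```

Emit:
carry_out --claw '[5.6,5.6,5.6,5.6,5.6,5.6,5.6,4.6,3.6,3.2,3.2,3.2,3.2]' --delta_pos '[[-0.05,-0.05,1],[-0.05,-0.05,1],[0,0,1],[0,0,0.8],[0,0,0.6],[0,0,0.45],[0,0,0],[0,0,0],[0,0,0],[0,0,0],[0,0,0],[0,0,0],[0,0,0]]' --angular '[[0,0,0],[0,0,0],[0,0,0],[0,0,0],[0,0,0],[0,0,0],[0,0,0],[0,0,0],[0,0,0],[0,0,0],[0,0,0],[0,0,0],[0,0,0]]' --force 30

```text
clock: 15.65
position: [0.5297, 0.0057, 0.0761]
ee_rot: [1.208, -2.9, -0.001]
force: [-3.3, 3.5, 6.0]
width: 0.383
gripper_force: 30.0
```

Run:
```python
from h import *
s,p,M=st()
```

```text
t 15.65 tcp [0.5297 0.0057 0.0761] yaw_y 135.24 z [-0.0004  0.0005 -1.    ] 
 q [-0.0808  0.4635 -0.0406  1.9676  0.0269  0.7112  2.2229] F [-3.3391  3.5131  6.0308] M [ 0.6813  0.9063 -0.0226] w 0.3830701717818375 gf 30.00094719347544
```

Emit:
carry_out --claw '[3.2,3.2,3.2,3.2,3.2,3.2,3.2,3.2,3.2,3.2,3.2,3.2]' --delta_pos '[[0,0.1,-0.1],[0,0,0.01],[0,0,0.01],[0,0,0.01],[0,0,0.01],[0,0,0.01],[0,0,0.01],[0,0,0.01],[0,0,0.01],[0,0,0.01],[0,0,0.01],[0,0,0]]' --angular '[[0,0,0],[0,0,0.14],[0,0,0.14],[0,0,0.14],[0,0,0.14],[0,0,0.14],[0,0,0.14],[0,0,0.14],[0,0,0.14],[0,0,0.14],[0,0,0.14],[0,0,0]]'

```text
clock: 16.85
position: [0.5296, 0.0054, 0.0756]
ee_rot: [0.948, 2.994, -0.001]
force: [1.9, -0.8, -5.0]
width: 0.384
gripper_force: 30.0
```

Run:
```python
from h import *
s,p,M=st(); print(M.T@np.array(s["force"]))
```

```text
t 16.85 tcp [0.5296 0.0054 0.0756] yaw_y 54.86 z [ 0.0005 -0.0011 -1.    ] 
 q [-0.3652  0.4763  0.3434  1.9931 -0.2374  0.7099  1.0814] F [ 1.8585 -0.7614 -5.0107] M [-0.2845 -0.3695 -0.0657] w 0.3836306974695561 gf 30.00071225571446
[-1.9528  0.4499  5.0125]
```

Emit:
carry_out --claw '[3.2,3.2,3.2,3.2,3.2,3.2,3.2,3.2,3.2,3.2]' --delta_pos '[[0,0,0.12],[0,0,0.01],[0,0,0.01],[0,0,0.01],[0,0,0.01],[0,0,0.01],[0,0,0.01],[0,0,0.01],[0,0,0.01],[0,0,0]]' --angular '[[0,0,0],[0,0,0.14],[0,0,0.14],[0,0,0.14],[0,0,0.14],[0,0,0.14],[0,0,0.14],[0,0,0.14],[0,0,0.14],[0,0,0]]'

```text
clock: 17.85
position: [0.5294, 0.0052, 0.0744]
ee_rot: [2.393, 2.035, 0.0]
force: [-2.7, -1.7, 8.1]
width: 0.383
gripper_force: 30.0
```

Run:
```python
from h import *
s,p,M=st(); print(M.T@np.array(s["force"]))
```

```text
t 17.85 tcp [0.5294 0.0052 0.0744] yaw_y -9.25 z [ 0.0002 -0.0002 -1.    ] 
 q [-0.5817  0.5333  0.6585  2.0115 -0.4732  0.7507  0.2026] F [-2.7228 -1.727   8.1468] M [-0.468   0.7515 -0.067 ] w 0.38349441284984587 gf 30.002845565322787
[-2.1435 -2.4076 -8.1471]
```

Emit:
carry_out --claw '[3.2,3.2,3.2,3.2,3.2]' --delta_pos '[[0,0,0],[0,0,0.01],[0,0,0],[0,0,0.01],[0,0,0]]' --angular '[[0,0,0.06],[0,0,0.06],[0,0,0.06],[0,0,0.06],[0,0,0]]'

```text
clock: 18.35
position: [0.5293, 0.0052, 0.0743]
ee_rot: [-2.617, -1.738, -0.0]
force: [-3.3, -1.3, 10.1]
width: 0.385
gripper_force: 30.0
```

Run:
```python
from h import *
s,p,M=st(); print(M.T@np.array(s["force"]))
```

```text
t 18.35 tcp [0.5293 0.0052 0.0743] yaw_y -22.84 z [ 0.0001  0.0001 -1.    ] 
 q [-0.6244  0.5521  0.7256  2.0148 -0.5257  0.7668  0.0194] F [-3.3392 -1.2688 10.0917] M [-0.3643  0.7945 -0.0644] w 0.3847571765082044 gf 30.00219030829612
[ -2.4637  -2.5841 -10.0923]
```

Emit:
carry_out --claw '[3.2,3.2,3.2,3.2,3.2]' --delta_pos '[[0,0,-0.02],[0,0,0],[0,0,0],[0,0,0],[0,0,0]]' --angular '[[0,0,0.05],[0,0,0.05],[0,0,0.05],[0,0,0.05],[0,0,0]]'

```text
clock: 18.85
position: [0.5297, 0.0059, 0.0743]
ee_rot: [-2.776, -1.471, -0.001]
force: [-1.3, 0.4, 6.4]
width: 0.38
gripper_force: 30.0
```

Run:
```python
from h import *
s,p,M=st(); print(M.T@np.array(s["force"]))
```

```text
t 18.85 tcp [0.5297 0.0059 0.0743] yaw_y -34.16 z [ 0.0004  0.0003 -1.    ] 
 q [-0.6601  0.5702  0.7816  2.0167 -0.5699  0.7828 -0.1342] F [-1.3375  0.4132  6.3847] M [-0.0873  0.3547  0.5547] w 0.37952067653364724 gf 30.000723948141967
[-0.406  -1.3374 -6.3852]
```

Emit:
carry_out --claw '[3.2,3.2,3.2]' --delta_pos '[[0,0,0],[0,0,0],[0,0,0]]' --angular '[[0,0,0.03],[0,0,0],[0,0,0]]'

```text
clock: 19.15
position: [0.5297, 0.0059, 0.0743]
ee_rot: [-2.796, -1.432, -0.001]
force: [-1.3, -0.4, 5.2]
width: 0.387
gripper_force: 30.0
```

Run:
```python
from h import *
s,p,M=st(); print(M.T@np.array(s["force"]))
```

```text
t 19.15 tcp [0.5297 0.0059 0.0743] yaw_y -35.78 z [ 0.0005  0.0003 -1.    ] 
 q [-0.6648  0.5729  0.7894  2.017  -0.5761  0.7852 -0.1559] F [-1.2894 -0.3561  5.2273] M [-0.0615  0.3253  0.6766] w 0.387290432764697 gf 30.00062067163526
[-1.0399 -0.8369 -5.228 ]
```

Emit:
carry_out --claw '[3.2,3.2,3.2]' --delta_pos '[[0,0,0],[0,0,0],[0,0,0]]' --angular '[[0,0,-0.03],[0,0,0],[0,0,0]]'

```text
clock: 19.45
position: [0.5297, 0.0058, 0.0743]
ee_rot: [-2.775, -1.472, -0.001]
force: [-0.8, 0.3, 5.4]
width: 0.383
gripper_force: 30.0
```

Run:
```python
from h import *
s,p,M=st(); print(M.T@np.array(s["force"]))
```

```text
t 19.45 tcp [0.5297 0.0058 0.0743] yaw_y -34.13 z [ 0.0006  0.0007 -1.    ] 
 q [-0.6593  0.5699  0.7809  2.0168 -0.5699  0.7826 -0.1333] F [-0.7833  0.2693  5.3774] M [-0.0269  0.2843  0.0006] w 0.38280131060794503 gf 30.00083778913364
[-0.2113 -0.7989 -5.3777]
```

Bottomed out: the torque jumped to about 0.6 N m and slipped, then fell to zero on backing 0.03 rad. Backing off a quarter turn from a yaw of about -34.0°, so the target is +56.0°.

Emit:
carry_out --claw '[3.2,3.2,3.2,3.2,3.2,3.2,3.2,3.2,3.2,3.2,3.2,3.2,3.2,3.2]' --delta_pos '[[0,0,0],[0,0,-0.01],[0,0,-0.01],[0,0,-0.01],[0,0,-0.01],[0,0,-0.01],[0,0,-0.01],[0,0,-0.01],[0,0,-0.01],[0,0,-0.01],[0,0,0],[0,0,0],[0,0,0],[0,0,0]]' --angular '[[0,0,-0.13],[0,0,-0.13],[0,0,-0.13],[0,0,-0.13],[0,0,-0.13],[0,0,-0.13],[0,0,-0.13],[0,0,-0.13],[0,0,-0.13],[0,0,-0.13],[0,0,-0.13],[0,0,-0.1],[0,0,-0.04],[0,0,0]]'

```text
clock: 20.85
position: [0.529, 0.0058, 0.0753]
ee_rot: [-0.921, -3.003, -0.001]
force: [-2.6, -0.1, 7.1]
width: 0.381
gripper_force: 30.0
```

Run:
```python
from h import *
s,p,M=st(); print(M.T@np.array(s["force"]))
for n in("scene","top"):
  q=arm.get_image(n)
  a=q["frame"][170:270,290:430] if n=="scene" else q["frame"][165:265,260:400]
  im=cv2.resize(a[:,:,::-1],(700,500),interpolation=3) if n=="scene" else np.hstack([im,cv2.resize(a[:,:,::-1],(700,500),interpolation=3)])
cv2.imwrite("pics/end.png",cv2.resize(im,(800,286),interpolation=cv2.INTER_AREA))
```

```text
t 20.85 tcp [0.529  0.0058 0.0753] yaw_y 55.89 z [-0.0002  0.0008 -1.    ] 
 q [-0.3577  0.4754  0.3336  1.9936 -0.2335  0.709   1.0953] F [-2.6033 -0.1247  7.0953] M [0.1002 0.6294 0.0138] w 0.38112907171937294 gf 30.000552439550585
[ 2.0896 -1.5591 -7.095 ]
```

View pics/end.png

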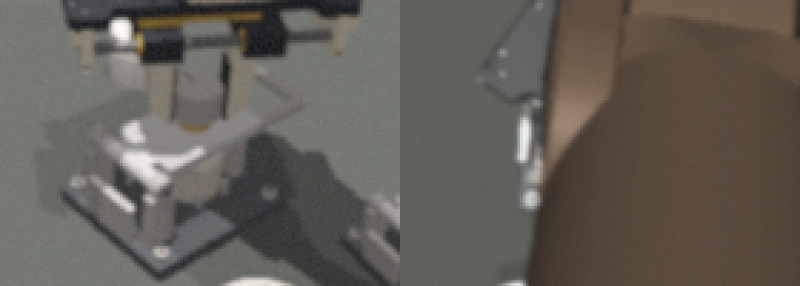

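The view shows the leaf shut, the fingers on the cap at (200,95), and the brass bush showing beneath it. The measured back-off is 90.0°, with a light downward press. Handing in.

```bash
python3 -c "
from h import *
print(arm.sign_off())"
```

```text
the job is handed in; nothing more can be done
None
```

The job is handed in: the larger jig's leaf is lowered shut on its pillar, and the cap was screwed home, backed off a measured 90°, and is still gripped; the quarter turn was read from the gripper's rotation, because the gripper hid the cap's index line.

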